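Fit the display-light driver modules with the power isolated

TASK

The lights of the display counter need their driver modules fitted. First turn the main isolator handle to off (anticlockwise, to its other stop); then, with it off, turn the dimmer knob fully anticlockwise to its end stop and plug every loose module fully home into a socket of its own; when all that is done, turn the isolator back to on. Leave the other things on the counter where they are.

Things in the scene. Friction and masses are not known exactly. Their poses are not given: they have to be found in the camera images.
- switch_unit: grey steel case 100 (x) x 210 (y) mm, 55 mm high, fixed to the counter, left or right of the robot's middle; origin at the centre of its underside. On top: the isolator (larger bar, on an aluminium plate) 55 mm to -y, the dimmer knob 58 mm to +y
- socket_rail: grey block 90 (x) x 220 (y) mm, 45 mm high, fixed to the counter on the other side; origin at the centre of its underside. Three sockets in its top face, in a row along y, 66 mm apart; top face 45 mm above the counter
- isolator (a joint): isolator (main switch) handle, rad, vertical axis, grows clockwise from above: 0 = off (stop; bar along the length of the case), 1.571 = on (stop; bar across the case). Starts on; off is a quarter turn anticlockwise. Stiff (friction 0.08 N m), stays where it is left; turn it right up to the stop
- isolator_grip (a point): on the isolator's axis at the height to grip its black bar (64 mm long, 14 mm thick, 30 mm high): 9 mm below the bar's top, 21 mm above the disc (52 mm across) it stands on, 86 mm above the counter. Axes turn with it: y along the bar, x across it (grip across x), z up
- dimmer (a joint): dimmer knob on the switch unit, rad: 0 = minimum, its end stop fully anticlockwise from above; 4.2 = maximum; grows clockwise. Starts somewhere between; stays where it is left (friction 0.03 N m); one turn of the wrist may not be enough
- dimmer_grip (a point): on the dimmer's axis at the height to grip its black bar (42 mm long, 14 mm thick, 30 mm high): 7 mm below the bar's top, 23 mm above the disc (44 mm across) it stands on, 92 mm above the counter. Axes turn with it: x along the bar, y across it (grip across y), z up
- module_0_mid (a point): loose lamp driver module (two or three present, others read None), 90 g: white block 40 x 52 mm, 26 mm high, on a black plug foot 32 x 44 mm, 16 mm high, tapered at the bottom 5 mm; stands upright on the counter. Point: its centre, 21 mm above its underside, half-way up; x across the 40 mm, y along the 52 mm, z up. Grip the white block across the 40 mm. All alike: any fits any socket, either way round (half-turn)
- module_1_mid (a point): loose lamp driver module (two or three present, others read None), 90 g: white block 40 x 52 mm, 26 mm high, on a black plug foot 32 x 44 mm, 16 mm high, tapered at the bottom 5 mm; stands upright on the counter. Point: its centre, 21 mm above its underside, half-way up; x across the 40 mm, y along the 52 mm, z up. Grip the white block across the 40 mm. All alike: any fits any socket, either way round (half-turn)
- module_2_mid (a point): loose lamp driver module (two or three present, others read None), 90 g: white block 40 x 52 mm, 26 mm high, on a black plug foot 32 x 44 mm, 16 mm high, tapered at the bottom 5 mm; stands upright on the counter. Point: its centre, 21 mm above its underside, half-way up; x across the 40 mm, y along the 52 mm, z up. Grip the white block across the 40 mm. All alike: any fits any socket, either way round (half-turn)
- socket_0 (a point): centre of the mouth of a socket of the rail, empty at the start: rectangular hole 35 mm (its x) by 47 mm (its y), 19 mm deep; z up. A module fully home has its foot in the hole and the underside of its white block flat on the rail's top, its centre point then 5 mm above this point, its 52 mm side along y
- socket_1 (a point): centre of the mouth of a socket of the rail, empty at the start: rectangular hole 35 mm (its x) by 47 mm (its y), 19 mm deep; z up. A module fully home has its foot in the hole and the underside of its white block flat on the rail's top, its centre point then 5 mm above this point, its 52 mm side along y
- socket_2 (a point): centre of the mouth of a socket of the rail, empty at the start: rectangular hole 35 mm (its x) by 47 mm (its y), 19 mm deep; z up. A module fully home has its foot in the hole and the underside of its white block flat on the rail's top, its centre point then 5 mm above this point, its 52 mm side along y
- ink_0: bystander, to be left alone: square ink bottle, 46 x 46 x 57 mm, between the two units; origin at the centre of its underside, z up
- tube_green: bystander, to be left alone: paint tube lying flat, 103 x 36 x 28 mm; origin at the centre of its underside, z up
- masking_tape: bystander, to be left alone: roll of masking tape lying flat, 99 mm across, 24 mm high; origin at the centre of its underside, z up
- module_0: the same module as point module_0_mid; origin at the centre of its underside, same axes
- module_1: the same module as point module_1_mid; origin at the centre of its underside, same axes
- module_2: the same module as point module_2_mid; origin at the centre of its underside, same axes
There are look-alikes about, which are no part of the job. Leave any blue or orange look-alike of the module_0 alone.

How it is judged:
By the outcome, as a careful person would: the job done as asked, in the order asked, and still so for the second after the job is handed in, with the robot touching nothing.
Of module_0, module_1, module_2 only 2 to 3 are there at a start; the rules pass over those that are not, and their reading is None.
At some moment in a run one of module_0, module_1, module_2 may be knocked a few centimetres aside while the robot is not near it.
It also fails if it takes over 210 s, if anything falls off the work surface, if the arm or the gripper's body presses on something with over 40 N, if the wrist force passes 120 N, or if a joint passes its speed limit or range.

ROBOT

A 6-joint arm with a two-finger parallel gripper is mounted at the origin on a cart in front of the work surface, level with it; the furniture and walls round the work are solid. World frame = base frame: x ahead of the robot, y to its left, z up, the work surface at z = 0. Lengths are in m, angles in rad, forces in N, time in s.
With the tool pointing down it reaches from about 0.225 to 0.875 m from the base axis. Payload 3.4 kg.
Tool frame: the origin (TCP) lies on the centre line of the jaws, within the pads' length; the fingertips stand 11 mm ahead of it and the grasp point (between the pads) lies 8 mm behind it; z points along the fingers, y is the line along which they close (so a half turn about z gives the same grasp; the last joint's range is limited). The gripper opens to 85 mm and grips with 20 to 120 N. Pads are 22 mm wide; open, the fingers measure 114 mm over their backs; the gripper's body (76 mm by 85 mm) begins 54 mm behind the grasp point. The pads swing forward as they close: fully open they stand 13 mm farther back than shut.
Start: joints at [1.036, 0.276, 1.505, -0, 1.361, -0.121], TCP at [0.231, 0.526, 0.242] pointing down, gripper open.
Joint ranges: [-2.89, 2.89], [-0.75, 2.08], [0.22, 2.7], [-1.18, 4.32], [0.11, 2.71], [-2.7, 2.7]. Speed limits (rad/s): [2.57, 2.57, 3.14, 3.14, 3.14, 3.14].

INTERFACE

Orientations are given as a unit quaternion [w, x, y, z].
In Python, from rig import manip, eyes, job gives the robot as it stands.
- The arm moves only by the tool drive_tool, never from a script. Its argument "rows" is a list of rows, each a list of 3 entries, a list of its own where there are three numbers: the turn, a rotation vector about the world's x, y, z in rad, then the shift along the world's x, y, z in cm, then the finger opening in cm, from 0 to 8.54. A call has 1 to 8 rows; each row shifts and turns the commanded pose from where the row before left it; what a row does not reach is not made up. A row lasts 1/8 s, in which the tool goes at most 62.5 mm and 10.7 degrees, less where a joint would pass 70% of its speed; a pose out of reach is approached as far as the arm can. A call is refused whole if a number of a shift passes 6.25 or a number of a turn 0.188, either way. A call with a gripper value outside its range is refused whole. The fingers move at their own pace and stop on an object; "force" is the grip in N (left out, the last holds). Time passes only in rows, so rows that do not move let the fingers close. It gives the time, the measured TCP pose, the force, the opening and the grip force at its end, in the units of the state.
- manip.get_state(): the state, without advancing time (a new reading comes with each control period).
- eyes.get_image(name): name is "side" or "top"; returns the picture (420x560x3 uint8, red, green, blue); there is no depth.
- eyes.get_calibration(name): a dict with "camera_matrix" (3x3 intrinsics, pixels), "view" (4x4, takes a point from world to camera coordinates). Camera axes: x right, y up, looking along -z (the intrinsics and any distortion apply to the point x, -y, -z); pixel columns grow to the right and rows downward; lengths in m; the calibration is good to about 2 mm. A picture is of the moment at which its call begins. get_calibration takes no time and is no camera call.
- job.sign_off(): hands the job in; it is judged then, once.
The state is a dict: "clock": time; "qpos": joint angles; "qd": joint speeds; "effort": joint torques, N m; "position": TCP position; "ee_rot": TCP orientation; "contact_force": force on the tool from outside, world axes, zero at the start; "moment": the same for the moment, N m; "width": finger opening in m; "gripper_force": force on a finger pad.
Only numpy, scipy, OpenCV 4.12 (cv2) and the standard library are available. Lean on these libraries where they do the work, as an engineer would, in place of code of your own. Each camera call takes 0.05 s, during which the arm holds its last target. There are 200 camera calls.

## Working session

There is one attempt and no reset: what is moved stays moved. The work goes in short steps, Python scripts to look and compute and a tool call to move; the robot and the scene stay as the last step left them, time stands still between calls to the robot, and variables do not carry over. Pictures are saved under pics/ and viewed, at most 14 in all, crops included, and the job is handed in when it is done.

Besides the shell and the picture viewer there is one more tool, called as a command line: name --argument value ..., lists and objects as JSON in quotes. drive_tool: Moves the arm, as the interface text tells. Its arguments: {"type":"object","properties":{"rows":{"type":"array"},"force":{"type":"number"}},"required":["rows"]}

```bash
ls; mkdir -p pics; python3 - <<'E'
from rig import manip, eyes, job
import cv2
for n in("side","top"):
    im=eyes.get_image(n); cv2.imwrite(f"pics/{n}0.png",im[:,:,::-1])
    c=eyes.get_calibration(n); print(n,c)
print(manip.get_state())
E
```

```text
pics
side {'camera_matrix': array([[399.31130959,   0.        , 277.56259909],
       [  0.        , 399.31130959, 212.92729138],
       [  0.        ,   0.        ,   1.        ]]), 'view': array([[ 0.94477335, -0.32722245, -0.01813255, -0.51745283],
       [ 0.22335249,  0.60241138,  0.76629902, -0.17648696],
       [-0.23982699, -0.72802884,  0.64222817, -0.9346991 ],
       [ 0.        ,  0.        ,  0.        ,  1.        ]])}
top {'camera_matrix': array([[470.80523535,   0.        , 282.78380496],
       [  0.        , 470.80523535, 209.26422408],
       [  0.        ,   0.        ,   1.        ]]), 'view': array([[ 0.0053538 , -0.99997971,  0.00345122, -0.00988572],
       [ 0.98547132,  0.00586195,  0.16974071, -0.54006121],
       [-0.16975749,  0.00249232,  0.98548272, -1.14534693],
       [ 0.        ,  0.        ,  0.        ,  1.        ]])}
{'clock': 0.1, 'qpos': array([ 1.03597086e+00,  2.76516834e-01,  1.50599770e+00,  3.56678728e-06,
        1.36070010e+00, -1.21003296e-01]), 'qd': array([-0.00037618, -0.00069918, -0.00361061, -0.00023506,  0.00011483,
       -0.00153811]), 'effort': array([ 2.18086207e-03, -4.17700624e+01, -2.46405852e+01, -1.71352635e-04,
        5.94957877e-03,  3.73165494e-05]), 'position': array([0.23098912, 0.52607273, 0.24153823]), 'ee_rot': array([-2.62846107e-04,  2.05438156e-01,  9.78669764e-01, -7.67216287e-04]), 'contact_force': array([0.0264979 , 0.37925491, 0.33946327]), 'moment': array([ 0.00050212, -0.00896009, -0.02409767]), 'gripper_force': 0.0, 'width': 0.08557452190366596}
```

View pics/top0.png

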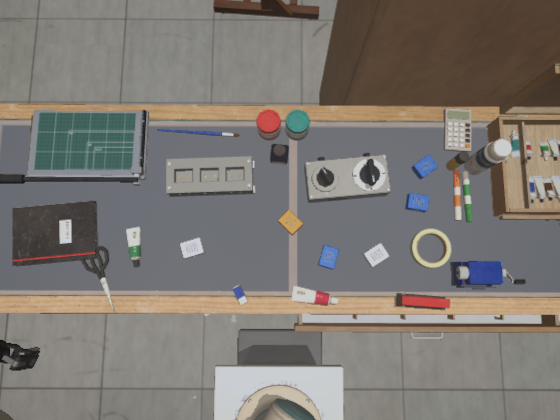

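View pics/side0.png

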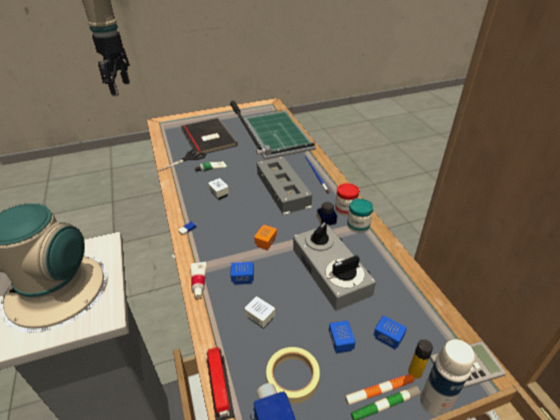

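The top view shows two white modules at about (192,248) and (376,255). The rail has sockets at (184,176), (209,176) and (236,175). The switch unit has its dimmer at (325,178) and isolator at (370,174). The blue and orange blocks are the look-alikes. Next I'll measure by masks.

```bash
cat > h.py <<'E'
import numpy as np, cv2
from rig import manip, eyes, job
def grab(n,save=None):
    im=eyes.get_image(n)[:,:,::-1].copy()
    if save: cv2.imwrite(f"pics/{save}.png",im)
    return im
def ray(n,uv):
    c=eyes.get_calibration(n); K=c["camera_matrix"]; V=c["view"]; R=V[:3,:3]
    d=np.linalg.inv(K)@[uv[0],uv[1],1.]; d=R.T@(d*[1,-1,-1])
    return -R.T@V[:3,3], d/np.linalg.norm(d)
def plane(n,uv,z):
    o,d=ray(n,uv); return (o+d*(z-o[2])/d[2])
def proj(n,p):
    c=eyes.get_calibration(n); q=c["view"][:3,:3]@p+c["view"][:3,3]; q=c["camera_matrix"]@(q*[1,-1,-1]); return q[:2]/q[2]
def two(a,b):
    (o1,d1),(o2,d2)=ray("top",a),ray("side",b)
    s=np.linalg.lstsq(np.c_[d1,-d2],o2-o1,rcond=None)[0]; p,q=o1+s[0]*d1,o2+s[1]*d2
    return (p+q)/2,np.linalg.norm(p-q)
def blobs(im,lo,hi,amin=40,amax=2000,roi=None,hsv=True):
    m=cv2.inRange(cv2.cvtColor(im,cv2.COLOR_BGR2HSV),np.array(lo),np.array(hi))
    if roi: k=np.zeros_like(m); x0,y0,x1,y1=roi; k[y0:y1,x0:x1]=255; m&=k
    return [c for c in cv2.findContours(m,cv2.RETR_LIST,cv2.CHAIN_APPROX_NONE)[0] if amin<cv2.contourArea(c)<amax]
def rect(n,c,z):  # contour -> centre, long-axis angle, sizes on plane z
    P=np.array([plane(n,p[0],z)[:2] for p in c])
    (cx,cy),(w,h),a=cv2.minAreaRect((P*1000).astype(np.float32))
    if w>h: w,h,a=h,w,a-90
    return round(cx),round(cy),round((a+90)%180,1),round(w,1),round(h,1)
E
python3 - <<'E'
from h import *
t=cv2.imread("pics/top0.png"); s=cv2.imread("pics/side0.png")
print("cam",ray("top",(280,210))[0],ray("side",(280,210))[0])
print("white top");[print(cv2.boundingRect(c),rect("top",c,.042)) for c in blobs(t,(0,0,170),(180,70,255),60,900)]
print("dark holes");[print(cv2.boundingRect(c),rect("top",c,.045)) for c in blobs(t,(0,0,0),(180,255,75),40,900,(160,150,260,200))]
print("unit black");[print(cv2.boundingRect(c),rect("top",c,.095)) for c in blobs(t,(0,0,0),(180,255,60),20,900,(300,150,400,205))]
A=cv2.resize(t[145:265,150:260],None,fx=5,fy=5,interpolation=cv2.INTER_CUBIC)[:,:400] if 0 else None
a=cv2.resize(t[150:205,160:260],None,fx=8,fy=8,interpolation=cv2.INTER_CUBIC)[:300]
a=cv2.resize(t[150:205,160:260],(500,275),interpolation=cv2.INTER_CUBIC)
b=cv2.resize(t[150:205,300:400],(500,275),interpolation=cv2.INTER_CUBIC)
e=cv2.resize(t[225:280,170:220],(250,275),interpolation=cv2.INTER_CUBIC);f=cv2.resize(t[225:280,350:400],(250,275),interpolation=cv2.INTER_CUBIC)
cv2.imwrite("pics/c1.png",np.vstack([np.hstack([a,e]),np.hstack([b,f])]))
E
```

```text
cam [ 0.33783653 -0.00386513  1.22042409] [ 0.30412837 -0.74349233  0.72614914]
white top
(255, 383, 40, 10) (111, 11, 96.3, 15.1, 93.3)
(328, 292, 68, 12) (322, -202, 90.3, 26.6, 165.7)
(245, 285, 71, 18) (336, -2, 81.8, 38.4, 172.3)
(83, 278, 49, 31) (332, 426, 64.1, 56.3, 105.9)
(364, 243, 25, 24) (427, -241, 122.9, 38.9, 50.8)
(180, 238, 23, 20) (442, 222, 107.2, 39.2, 50.6)
(416, 232, 32, 33) (447, -381, 44.0, 78.4, 79.5)
(126, 227, 14, 20) (469, 368, 9.9, 33.4, 45.6)
(59, 220, 12, 24) (481, 542, 4.9, 27.7, 58.2)
(326, 158, 61, 38) (629, -192, 96.2, 88.9, 161.0)
(529, 126, 31, 73) (671, -683, 175.2, 77.1, 196.3)
(525, 126, 10, 27) (731, -649, 178.0, 23.3, 71.5)
(494, 125, 29, 83) (659, -595, 12.1, 60.4, 220.3)
(446, 108, 25, 42) (758, -465, 176.4, 63.1, 111.1)
dark holes
(169, 191, 84, 5) (581, 177, 92.4, 6.7, 211.3)
unit black
(318, 170, 15, 16) (609, -106, 46.9, 22.8, 38.5)
(364, 160, 11, 25) (625, -215, 12.2, 19.8, 61.1)
```

View pics/c1.png

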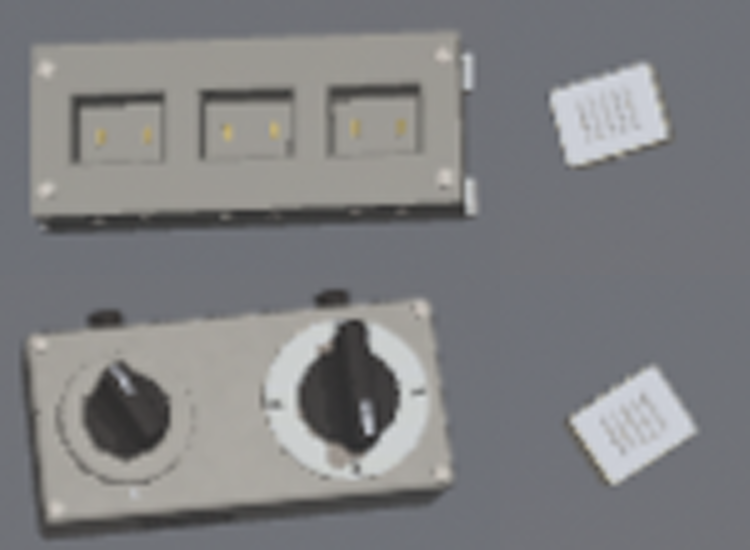

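The crop shows the rail's top-face corners and the mouths of three empty sockets. It also shows the switch unit with the isolator bar across it ("on"), the dimmer part-way, and both white modules clearly. Next I'll cast those corners onto their planes.

```bash
python3 - <<'E'
from h import *
def cr(L,ox,oy,z): return [plane("top",(ox+(x+.5)/5-.5,150+(y-oy+.5)/5-.5),z)*1000 for x,y in L]
def show(n,P):
    P=np.array(P)[:,:2]; c=P.mean(0); e=(P[1]-P[0]+P[2]-P[3])/2; f=(P[0]-P[3]+P[1]-P[2])/2
    print(n,c.round(1),"long",np.linalg.norm(e).round(1),"short",np.linalg.norm(f).round(1),"yaw long",np.degrees(np.arctan2(-e[1],-e[0])).round(1)-0,"yaw short", np.degrees(np.arctan2(f[1],f[0])).round(1))
show("rail",cr([(32,45),(459,34),(463,205),(32,216)],160,0,.045))
for L in ([(72,95),(165,92),(165,160),(74,163)],[(200,92),(294,90),(294,158),(201,160)],[(328,86),(420,85),(421,154),(329,158)]): show("hole",cr(L,160,0,.045))
show("unit",cr([(28,337),(427,300),(453,484),(50,524)],300,275,.055))
# discs: knob centres
show("isoplate",cr([(263,405),(347,318),(430,395),(347,482)],300,275,.055))
show("isobar top",cr([(340,320),(365,322),(378,448),(350,455)],300,275,.095))
show("dimdisc",cr([(85,415),(125,370),(170,412),(127,460)],300,275,.07))
show("dimmark",cr([(112,368),(121,368),(135,388),(127,392)],300,275,.099))
# rail hints in side view: check triangulated module
s=cv2.imread("pics/side0.png")
[print(cv2.boundingRect(c),rect("side",c,.042)) for c in blobs(s,(0,0,190),(180,60,255),30,900,(190,160,290,340))]
E
```

```text
rail [629.7 183.1] long 219.8 short 90.2 yaw long 91.9 yaw short 2.5
hole [627.7 248.4] long 47.1 short 35.9 yaw long 92.3 yaw short 3.2
hole [629.4 182.7] long 47.9 short 35.9 yaw long 91.6 yaw short 2.2
hole [632.1 117.5] long 47.2 short 37.2 yaw long 92.0 yaw short 2.1
unit [ 623.6 -171.1] long 205.5 short 97.4 yaw long 96.0 yaw short 6.2
isoplate [ 629.6 -225.7] long 63.3 short 57.7 yaw long 136.3 yaw short 46.0
isobar top [ 626.6 -223.9] long 13.1 short 66.2 yaw long 95.8 yaw short 3.4
dimdisc [ 617.7 -112.2] long 32.0 short 31.0 yaw long 138.8 yaw short 44.1
dimmark [ 628.3 -108.1] long 4.3 short 13.1 yaw long 103.9 yaw short 32.3
(245, 297, 30, 24) (423, -245, 121.9, 39.2, 51.4)
(194, 284, 8, 11) (310, -151, 74.4, 15.5, 28.6)
(191, 262, 16, 13) (324, -90, 76.9, 34.9, 36.6)
(209, 178, 19, 13) (438, 217, 108.6, 38.9, 53.8)
(210, 162, 16, 6) (460, 321, 159.3, 28.5, 49.8)
```

drive_tool --rows '[[[0, 0, -0.164], [2.49, -4.7, -0.4], 4.5], [[0, 0, -0.164], [2.49, -4.7, -0.4], 4.5], [[0, 0, -0.164], [2.49, -4.7, -0.4], 4.5], [[0, 0, -0.164], [2.49, -4.7, -0.4], 4.5], [[0, 0, -0.164], [2.49, -4.7, -0.4], 4.5], [[0, 0, -0.164], [2.49, -4.7, -0.4], 4.5], [[0, 0, -0.164], [2.49, -4.7, -0.4], 4.5], [[0, 0, -0.164], [2.49, -4.7, -0.4], 4.5]]' --force 60

```text
clock: 1.1
position: [0.4308, 0.1489, 0.21]
ee_rot: [-0.0, 0.761, 0.648, 0.0]
contact_force: [-0.4, -0.3, -0.7]
width: 0.0447
gripper_force: 0.0
```

drive_tool --rows '[[[0, 0, -0.164], [2.49, -4.7, -0.4], 4.5], [[0, 0, -0.164], [2.49, -4.7, -0.4], 4.5], [[0, 0, -0.164], [2.49, -4.7, -0.4], 4.5], [[0, 0, -0.164], [2.49, -4.7, -0.4], 4.5], [[0, 0, -0.164], [2.49, -4.7, -0.4], 4.5], [[0, 0, -0.164], [2.49, -4.7, -0.4], 4.5], [[0, 0, -0.164], [2.49, -4.7, -0.4], 4.5], [[0, 0, -0.164], [2.49, -4.7, -0.4], 4.5]]'

```text
clock: 2.1
position: [0.63, -0.227, 0.1776]
ee_rot: [-0.0, 0.999, 0.049, -0.0]
contact_force: [1.2, -0.1, -0.2]
width: 0.0449
gripper_force: 0.0
```

drive_tool --rows '[[[0, 0, 0], [0, 0, 0], 4.5]]'

```text
clock: 2.22
position: [0.6306, -0.2292, 0.1764]
ee_rot: [0.0, 0.999, 0.05, -0.0]
contact_force: [0.3, 0.3, -0.8]
width: 0.045
gripper_force: 0.0
```

drive_tool --rows '[[[0, 0, 0], [0, 0, -3], 4.5], [[0, 0, 0], [0, 0, -3], 4.5], [[0, 0, 0], [0, 0, -0.5], 4.5], [[0, 0, 0], [0, 0, 0], 4.5]]'

```text
clock: 2.72
position: [0.6296, -0.2249, 0.1137]
ee_rot: [-0.0, 0.999, 0.052, -0.0]
contact_force: [-0.6, 0.4, 0.7]
width: 0.0449
gripper_force: 0.0
```

```bash
python3 - <<'E'
from h import *
print(manip.get_state()["position"])
s=grab("side","s1");t=grab("top","t1")
a=cv2.resize(s[210:310,280:400],(600,500),interpolation=cv2.INTER_CUBIC); cv2.imwrite("pics/c2.png",a)
E
```

```text
[ 0.62957654 -0.22487658  0.11366104]
```

View pics/c2.png

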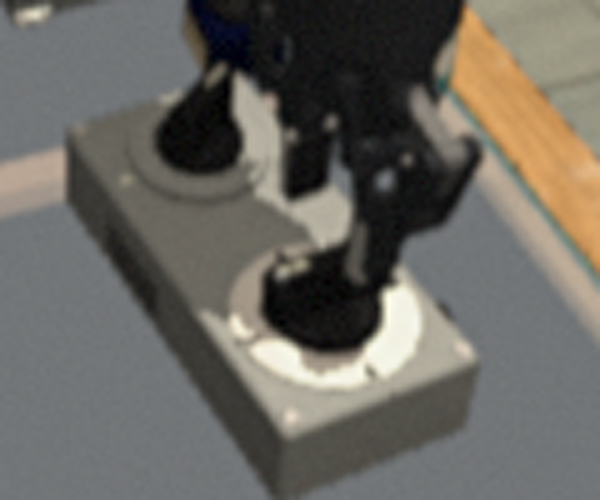

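The side crop shows the open fingers straddling the isolator bar at about (330,270) in the crop, so the alignment is fine. Next: descend and grip.

drive_tool --rows '[[[0, 0, 0], [0, 0, -2], 4.5], [[0, 0, 0], [0, 0, -1.3], 4.5], [[0, 0, 0], [0, 0, 0], 4.5], [[0, 0, 0], [0, 0, 0], 1], [[0, 0, 0], [0, 0, 0], 1], [[0, 0, 0], [0, 0, 0], 1], [[0, 0, 0], [0, 0, 0], 1]]'

```text
clock: 3.7
position: [0.6304, -0.2272, 0.0815]
ee_rot: [0.002, 0.999, 0.052, 0.001]
contact_force: [0.3, -5.1, 2.8]
width: 0.0129
gripper_force: 61.3
```

drive_tool --rows '[[[0, 0, 0.15], [0, 0, 0], 1], [[0, 0, 0.15], [0, 0, 0], 1], [[0, 0, 0.15], [0, 0, 0], 1], [[0, 0, 0.15], [0, 0, 0], 1], [[0, 0, 0.15], [0, 0, 0], 1], [[0, 0, 0.15], [0, 0, 0], 1], [[0, 0, 0.15], [0, 0, 0], 1], [[0, 0, 0.15], [0, 0, 0], 1]]'

```text
clock: 4.7
position: [0.6285, -0.2251, 0.0814]
ee_rot: [-0.001, 0.794, 0.608, -0.0]
contact_force: [-4.1, -1.8, 6.9]
width: 0.0129
gripper_force: 61.9
```

```bash
cat > st.py <<'E'
from h import *
s=manip.get_state(); q=s["ee_rot"]
print("t",round(s["clock"],2),"pos",(s["position"]*1000).round(1),"jaw yaw",round(float(np.degrees(2*np.arctan2(q[2],q[1]))-90),1),"q",s["qpos"].round(2),"F",s["contact_force"].round(1),"M",s["moment"].round(2),"w",round(s["width"]*1000,1),"g",round(s["gripper_force"],1))
E
python3 st.py
```

```text
t 4.7 pos [ 628.5 -225.1   81.4] jaw yaw -15.0 q [-0.45  0.53  1.52 -0.    1.1  -0.19] F [-4.1 -1.8  6.9] M [-0.12  0.74 -0.11] w 12.9 g 61.9
```

drive_tool --rows '[[[0, 0, 0.13], [0, 0, 0], 1], [[0, 0, 0.13], [0, 0, 0], 1], [[0, 0, 0.1], [0, 0, 0], 1], [[0, 0, 0.06], [0, 0, 0], 1], [[0, 0, 0.0], [0, 0, 0], 1], [[0, 0, 0.0], [0, 0, 0], 1]]'

```text
clock: 5.45
position: [0.6277, -0.2251, 0.0815]
ee_rot: [-0.002, 0.653, 0.757, -0.0]
contact_force: [-4.6, -1.9, 7.8]
width: 0.0127
gripper_force: 74.0
```

```bash
python3 st.py
```

```text
t 5.45 pos [ 627.7 -225.1   81.5] jaw yaw 8.4 q [-0.45  0.53  1.52  0.    1.1  -0.6 ] F [-4.6 -1.9  7.8] M [-0.37  0.92 -1.73] w 12.7 g 74.0
```

drive_tool --rows '[[[0, 0, -0.04], [0, 0, 0], 4.5], [[0, 0, 0], [0, 0, 0], 4.5], [[0, 0, 0], [0, 0, 0], 4.5], [[0, 0, 0], [0, 0, 3], 4.5], [[0, 0, 0], [0, 0, 4], 4.5], [[0, 0, -0.18], [-0.5, 5, 0], 4.5], [[0, 0, -0.18], [-0.5, 5, 0], 4.5], [[0, 0, -0.18], [0, 1.2, 0], 4.5]]'

```text
clock: 6.45
position: [0.6188, -0.11, 0.1505]
ee_rot: [-0.001, 0.842, 0.54, 0.0]
contact_force: [0.1, 0.0, 0.0]
width: 0.0452
gripper_force: 0.0
```

drive_tool --rows '[[[0, 0, -0.18], [0, 0, 0], 4.5], [[0, 0, -0.18], [0, 0, 0], 4.5], [[0, 0, -0.18], [0, 0, 0], 4.5], [[0, 0, -0.08], [0, 0, 0], 4.5], [[0, 0, 0], [0, 0, 0], 4.5]]'

```text
clock: 7.08
position: [0.6196, -0.1132, 0.1502]
ee_rot: [-0.0, 0.966, 0.26, -0.0]
contact_force: [-0.9, -0.3, -0.6]
width: 0.045
gripper_force: 0.0
```

```bash
python3 st.py; python3 - <<'E'
from h import *
s=grab("side");t=grab("top")
a=cv2.resize(s[210:310,280:380],(400,400),interpolation=cv2.INTER_CUBIC);b=cv2.resize(t[150:205,300:355],(400,400),interpolation=cv2.INTER_CUBIC); cv2.imwrite("pics/c3.png",np.hstack([a,b]))
print([rect("top",c,.042) for c in blobs(t,(0,0,170),(180,70,255),60,900,(150,200,420,285))])
E
```

```text
t 7.08 pos [ 619.6 -113.2  150.2] jaw yaw -59.9 q [-0.29  0.42  1.52  0.    1.2   0.75] F [-0.9 -0.3 -0.6] M [-0.03  0.01  0.03] w 45.0 g 0.0
[(428, -241, 122.9, 38.9, 50.1), (442, 222, 107.3, 38.2, 50.6), (447, -340, 177.5, 17.6, 70.4), (529, -204, 163.2, 22.9, 82.5), (550, -135, 90.3, 31.0, 117.3)]
```

View pics/c3.png

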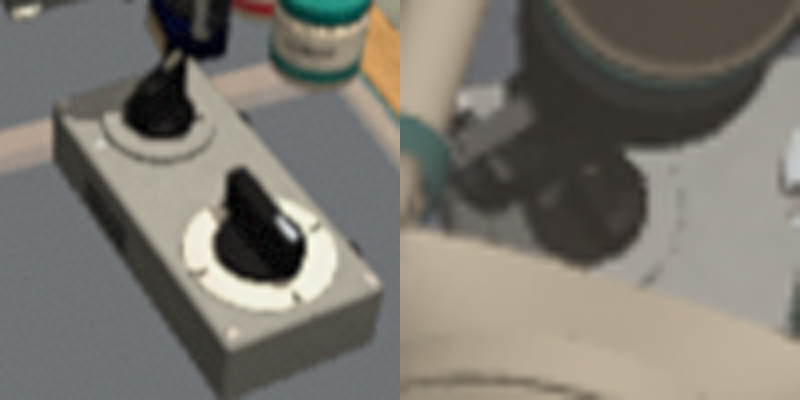

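The isolator now lies along the case, so it is off. The modules haven't moved, and the dimmer bar is in line with the jaws to within a few degrees. Next: descend and grip the dimmer.

drive_tool --rows '[[[0, 0, 0.08], [0, 0, -3], 4.5], [[0, 0, 0], [-0.1, 0, -2], 4.5], [[0, 0, 0], [0, 0, -1.4], 4.5], [[0, 0, 0], [0, 0, 0], 4.5], [[0, 0, 0], [0, 0, 0], 1], [[0, 0, 0], [0, 0, 0], 1], [[0, 0, 0], [0, 0, 0], 1], [[0, 0, 0], [0, 0, 0], 1]]' --force 40

```text
clock: 8.18
position: [0.6192, -0.1135, 0.0874]
ee_rot: [0.0, 0.955, 0.297, 0.001]
contact_force: [-0.7, 1.1, 5.5]
width: 0.0136
gripper_force: 41.0
```

```bash
python3 st.py
```

```text
t 8.18 pos [ 619.2 -113.5   87.4] jaw yaw -55.4 q [-0.29  0.47  1.61  0.    1.06  0.67] F [-0.7  1.1  5.5] M [0.22 0.11 0.02] w 13.6 g 41.0
```

Gripped, opening 13.6 mm. Next: turn anticlockwise.

drive_tool --rows '[[[0, 0, 0.15], [0, 0, 0], 1], [[0, 0, 0.15], [0, 0, 0], 1], [[0, 0, 0.15], [0, 0, 0], 1], [[0, 0, 0.15], [0, 0, 0], 1], [[0, 0, 0.15], [0, 0, 0], 1], [[0, 0, 0.15], [0, 0, 0], 1]]'

```text
clock: 8.93
position: [0.6171, -0.1122, 0.0874]
ee_rot: [-0.002, 0.729, 0.685, -0.0]
contact_force: [-4.4, 2.8, 10.8]
width: 0.0132
gripper_force: 41.6
```

```bash
python3 st.py
```

```text
t 8.93 pos [ 617.1 -112.2   87.4] jaw yaw -3.6 q [-0.29  0.47  1.61  0.    1.07 -0.23] F [-4.4  2.8 10.8] M [ 0.56  0.76 -0.04] w 13.2 g 41.6
```

drive_tool --rows '[[[0, 0, 0.12], [0, 0, 0], 1], [[0, 0, 0.12], [0, 0, 0], 1], [[0, 0, 0.12], [0, 0, 0], 1], [[0, 0, 0.12], [0, 0, 0], 1], [[0, 0, 0.1], [0, 0, 0], 1]]'

```text
clock: 9.55
position: [0.6155, -0.1125, 0.0874]
ee_rot: [-0.003, 0.503, 0.864, -0.001]
contact_force: [-7.7, 2.4, 12.0]
width: 0.013
gripper_force: 41.9
```

```bash
python3 st.py
```

```text
t 9.55 pos [ 615.5 -112.5   87.4] jaw yaw 29.6 q [-0.29  0.47  1.61 -0.    1.07 -0.81] F [-7.7  2.4 12. ] M [ 0.37  1.23 -0.05] w 13.0 g 41.9
```

drive_tool --rows '[[[0, 0, 0.12], [-0.2, 0, 0], 1], [[0, 0, 0.12], [0, 0, 0], 1], [[0, 0, 0.12], [0, 0, 0], 1], [[0, 0, 0.12], [0, 0, 0], 1], [[0, 0, 0.1], [0, 0, 0], 1]]'

```text
clock: 10.18
position: [0.6142, -0.1137, 0.0874]
ee_rot: [-0.002, 0.235, 0.972, -0.001]
contact_force: [-7.3, -0.3, 11.3]
width: 0.0132
gripper_force: 41.7
```

```bash
python3 st.py
```

```text
t 10.18 pos [ 614.2 -113.7   87.4] jaw yaw 62.8 q [-0.29  0.47  1.61 -0.    1.07 -1.39] F [-7.3 -0.3 11.3] M [-0.08  1.07 -0.01] w 13.2 g 41.7
```

drive_tool --rows '[[[0, 0, 0.12], [-0.1, 0, 0], 1], [[0, 0, 0.12], [0, 0, 0], 1], [[0, 0, 0.12], [0, 0, 0], 1], [[0, 0, 0.12], [0, 0, 0], 1], [[0, 0, 0.1], [0, 0, 0], 1]]'

```text
clock: 10.8
position: [0.6138, -0.1153, 0.0874]
ee_rot: [-0.002, -0.053, 0.999, -0.002]
contact_force: [-5.8, -4.1, 8.4]
width: 0.0133
gripper_force: 41.5
```

```bash
python3 st.py
```

```text
t 10.8 pos [ 613.8 -115.3   87.4] jaw yaw 96.1 q [-0.29  0.47  1.61 -0.    1.06 -1.97] F [-5.8 -4.1  8.4] M [-0.63  0.94  0.05] w 13.3 g 41.5
```

drive_tool --rows '[[[0, 0, 0.12], [0, -0.1, 0], 1], [[0, 0, 0.12], [0, 0, 0], 1], [[0, 0, 0.12], [0, 0, 0], 1], [[0, 0, 0.12], [0, 0, 0], 1], [[0, 0, 0.08], [0, 0, 0], 1]]'

```text
clock: 11.42
position: [0.6143, -0.1152, 0.0878]
ee_rot: [0.001, -0.306, 0.952, 0.004]
contact_force: [-6.0, -6.6, 11.8]
width: 0.0132
gripper_force: 431.1
```

```bash
python3 st.py
```

```text
t 11.43 pos [ 614.3 -115.2   87.8] jaw yaw 125.7 q [-0.3   0.47  1.61  0.01  1.06 -2.5 ] F [-6.  -6.6 11.8] M [ -0.97   1.95 -12.98] w 13.2 g 431.1
```

drive_tool --rows '[[[0, 0, -0.05], [0, 0, 0], 1], [[0, 0, 0], [0, 0, 0], 1]]'

```text
clock: 11.68
position: [0.6144, -0.1153, 0.0878]
ee_rot: [0.001, -0.283, 0.959, 0.004]
contact_force: [-5.0, -4.0, 10.5]
width: 0.0134
gripper_force: 367.7
```

```bash
python3 st.py
```

```text
t 11.68 pos [ 614.4 -115.3   87.8] jaw yaw 122.8 q [-0.3   0.47  1.61  0.01  1.06 -2.45] F [-5.  -4.  10.5] M [ -0.68   1.66 -10.84] w 13.4 g 367.7
```

drive_tool --rows '[[[0, 0, -0.1], [0, 0, 0], 1], [[0, 0, -0.08], [0, 0, 0], 1], [[0, 0, 0], [0, 0, 0], 1]]'

```text
clock: 12.05
position: [0.6145, -0.1152, 0.0876]
ee_rot: [-0.0, -0.204, 0.979, 0.002]
contact_force: [-3.6, -3.0, 9.9]
width: 0.0137
gripper_force: 217.7
```

```bash
python3 st.py
```

```text
t 12.05 pos [ 614.5 -115.2   87.6] jaw yaw 113.6 q [-0.3   0.47  1.61  0.    1.06 -2.28] F [-3.6 -3.   9.9] M [-0.29  1.35 -5.68] w 13.7 g 217.7
```

drive_tool --rows '[[[0, 0, -0.08], [0, 0, 0], 1], [[0, 0, -0.07], [0, 0, 0], 1], [[0, 0, 0], [0, 0, 0], 1]]'

```text
clock: 12.42
position: [0.6146, -0.1151, 0.0874]
ee_rot: [-0.001, -0.137, 0.991, 0.001]
contact_force: [-2.8, -2.1, 7.8]
width: 0.0135
gripper_force: 120.9
```

```bash
python3 st.py
```

```text
t 12.43 pos [ 614.6 -115.1   87.4] jaw yaw 105.7 q [-0.3   0.47  1.61  0.    1.06 -2.14] F [-2.8 -2.1  7.8] M [-0.05  1.08 -2.15] w 13.5 g 120.9
```

drive_tool --rows '[[[0, 0, -0.03], [0, 0, 0], 5], [[0, 0, 0], [0, 0, 0], 5], [[0, 0, 0], [0, 0, 0], 5], [[0, 0, 0], [0, 0, 4], 5], [[0, 0, -0.1], [0, 0, 4], 5], [[0, 0, -0.17], [-4, -2.7, 1], 6.5], [[0, 0, -0.17], [-4, -2.7, 0], 6.5], [[0, 0, -0.17], [-4, -2.7, 0], 6.5]]'

```text
clock: 13.42
position: [0.4947, -0.196, 0.1764]
ee_rot: [0.0, 0.18, 0.984, -0.0]
contact_force: [1.1, -0.8, -0.9]
width: 0.065
gripper_force: 0.0
```

drive_tool --rows '[[[0, 0, -0.17], [-4, -2.7, 0], 6.5], [[0, 0, -0.17], [-2.8, -1.8, -2], 6.5], [[0, 0, -0.17], [0, 0, -2], 6.5], [[0, 0, -0.12], [0, 0, -2], 6.5], [[0, 0, 0], [0, 0, 0], 6.5]]'

```text
clock: 14.05
position: [0.4266, -0.2397, 0.1151]
ee_rot: [-0.002, 0.473, 0.881, 0.0]
contact_force: [-0.2, 0.7, 0.0]
width: 0.0652
gripper_force: 0.0
```

```bash
python3 st.py; python3 - <<'E'
from h import *
t=grab("top");s=grab("side")
print([rect("top",c,.042) for c in blobs(t,(0,0,170),(180,70,255),60,900,(150,200,420,285))])
print([rect("side",c,.042) for c in blobs(s,(0,0,190),(180,60,255),30,900,(190,160,290,340))])
cv2.imwrite("pics/c4.png",np.hstack([cv2.resize(t[150:250,300:400],(400,400),interpolation=cv2.INTER_CUBIC),cv2.resize(s[230:330,220:320],(400,400),interpolation=cv2.INTER_CUBIC)]))
E
```

```text
t 14.05 pos [ 426.6 -239.7  115.1] jaw yaw 33.5 q [-0.65  0.26  1.88  0.    1.01 -1.24] F [-0.2  0.7  0. ] M [ 0.02  0.02 -0.05] w 65.2 g 0.0
[(361, -220, 143.1, 21.5, 30.0), (442, 222, 107.2, 39.2, 50.6), (441, -260, 147.8, 18.6, 102.6), (502, -335, 177.5, 32.8, 74.0), (534, -327, 142.2, 20.5, 85.4)]
[(424, -247, 123.0, 40.2, 48.1), (325, -223, 89.7, 6.0, 131.7), (312, -146, 146.5, 17.2, 21.6), (323, -92, 167.6, 32.0, 32.8), (326, -17, 89.7, 5.1, 109.4), (438, 217, 106.8, 40.4, 53.6), (461, 323, 168.9, 32.5, 46.6)]
```

View pics/c4.png

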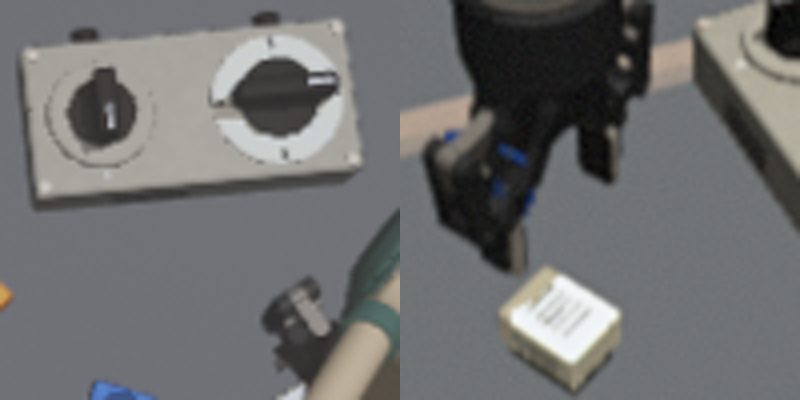

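The picture shows the isolator off, the dimmer pointer turned round to point at -x, and the fingers above module B, which hasn't moved. Next: descend and grip it.

drive_tool --rows '[[[0, 0, -0.01], [-0.1, -0.2, -3], 6.5], [[0, 0, 0], [0, 0, -3], 6.5], [[0, 0, 0], [0, 0, -2.7], 6.5], [[0, 0, 0], [0, 0, 0], 6.5], [[0, 0, 0], [0, 0, 0], 3], [[0, 0, 0], [0, 0, 0], 3], [[0, 0, 0], [0, 0, 0], 3], [[0, 0, 0], [0, 0, 0], 3]]' --force 35

```text
clock: 15.15
position: [0.4279, -0.2434, 0.0309]
ee_rot: [0.002, 0.478, 0.878, -0.0]
contact_force: [0.2, 1.3, 6.8]
width: 0.0395
gripper_force: 36.9
```

```bash
python3 st.py
```

```text
t 15.15 pos [ 427.9 -243.4   30.9] jaw yaw 32.8 q [-0.66  0.37  1.98  0.    0.79 -1.23] F [0.2 1.3 6.8] M [0.06 0.02 0.08] w 39.5 g 36.9
```

drive_tool --rows '[[[0, 0, 0], [0, 0, 3], 3], [[0, 0, 0], [0, 0, 5], 3], [[0, 0, 0], [0, 0, 5], 3], [[0, 0, -0.067], [2.53, 4.47, 0], 3], [[0, 0, -0.067], [2.53, 4.47, 0], 3], [[0, 0, -0.067], [2.53, 4.47, 0], 3], [[0, 0, -0.067], [2.53, 4.47, 0], 3], [[0, 0, -0.067], [2.53, 4.47, 0], 3]]'

```text
clock: 16.15
position: [0.5536, -0.0175, 0.1598]
ee_rot: [0.0, 0.619, 0.785, 0.0]
contact_force: [1.3, -1.9, -0.6]
width: 0.0396
gripper_force: 36.1
```

drive_tool --rows '[[[0, 0, -0.067], [2.53, 4.47, 0], 3], [[0, 0, -0.067], [2.53, 4.47, 0], 3], [[0, 0, -0.067], [2.53, 4.47, 0], 3], [[0, 0, 0], [0, 0, -3], 3], [[0, 0, 0], [0, 0, -2.9], 3], [[0, 0, 0], [0, 0, 0], 3], [[0, 0, 0], [0, 0, 0], 3]]'

```text
clock: 17.02
position: [0.6297, 0.115, 0.1014]
ee_rot: [0.001, 0.694, 0.72, 0.001]
contact_force: [1.2, 0.1, -0.4]
width: 0.0394
gripper_force: 36.1
```

```bash
python3 st.py; python3 - <<'E'
from h import *
t=grab("top");s=grab("side")
cv2.imwrite("pics/c5.png",np.hstack([cv2.resize(t[150:220,200:270],(400,400),interpolation=cv2.INTER_CUBIC),cv2.resize(s[140:220,250:330],(400,400),interpolation=cv2.INTER_CUBIC)]))
print("A",[rect("top",c,.042) for c in blobs(t,(0,0,170),(180,70,255),60,900,(150,200,300,285))])
E
```

```text
t 17.02 pos [629.7 115.  101.4] jaw yaw 2.1 q [ 0.07  0.47  1.56 -0.    1.1   0.04] F [ 1.2  0.1 -0.4] M [ 0.02 -0.04 -0.04] w 39.4 g 36.1
A [(360, 209, 90.3, 14.7, 68.9), (545, 102, 9.3, 21.5, 41.5), (539, 279, 2.6, 20.3, 49.6)]
```

View pics/c5.png

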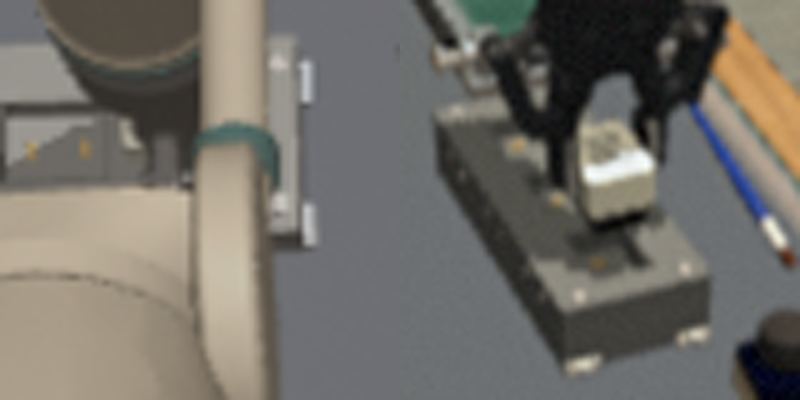

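The side view shows the module upright just above the end socket. Next: lower it gently and watch the force.

drive_tool --rows '[[[0, 0, 0], [0.1, -0.1, -1.2], 3], [[0, 0, 0], [0, 0, -1], 3], [[0, 0, 0], [0, 0, -0.4], 3], [[0, 0, 0], [0, 0, -0.3], 3], [[0, 0, 0], [0, 0, 0], 3]]'

```text
clock: 17.75
position: [0.63, 0.1141, 0.0711]
ee_rot: [-0.0, 0.694, 0.72, -0.0]
contact_force: [-0.0, 0.7, -0.7]
width: 0.0394
gripper_force: 36.1
```

```bash
python3 st.py
```

```text
t 17.75 pos [630.  114.1  71.1] jaw yaw 2.1 q [ 0.07  0.5   1.6  -0.    1.04  0.03] F [-0.   0.7 -0.7] M [ 0.02 -0.01  0.01] w 39.4 g 36.1
```

drive_tool --rows '[[[0, 0, 0], [0, 0, -0.3], 3], [[0, 0, 0], [0, 0, -0.3], 3], [[0, 0, 0], [0, 0, 0], 3]]'

```text
clock: 18.12
position: [0.6299, 0.1141, 0.0651]
ee_rot: [-0.0, 0.694, 0.72, -0.0]
contact_force: [-0.1, 0.1, -0.4]
width: 0.0391
gripper_force: 36.1
```

```bash
python3 st.py
```

```text
t 18.12 pos [629.9 114.1  65.1] jaw yaw 2.1 q [ 0.07  0.51  1.6  -0.    1.03  0.03] F [-0.1  0.1 -0.4] M [-0.01  0.   -0.05] w 39.1 g 36.1
```

Sliding in freely. On to the seat.

drive_tool --rows '[[[0, 0, 0], [0, 0, -0.3], 3], [[0, 0, 0], [0, 0, -0.2], 3], [[0, 0, 0], [0, 0, -0.1], 3], [[0, 0, 0], [0, 0, 0], 3]]'

```text
clock: 18.62
position: [0.63, 0.1141, 0.06]
ee_rot: [0.0, 0.694, 0.72, 0.0]
contact_force: [-2.2, -0.4, 4.6]
width: 0.0394
gripper_force: 36.6
```

```bash
python3 st.py
```

```text
t 18.62 pos [630.  114.1  60. ] jaw yaw 2.1 q [ 0.07  0.51  1.61 -0.    1.02  0.03] F [-2.2 -0.4  4.6] M [-0.1   0.24  0.  ] w 39.4 g 36.6
```

drive_tool --rows '[[[0, 0, 0], [0, 0, -0.2], 3], [[0, 0, 0], [0, 0, -0.1], 3], [[0, 0, 0], [0, 0, 0], 3]]'

```text
clock: 19.0
position: [0.63, 0.1141, 0.0599]
ee_rot: [0.001, 0.694, 0.72, 0.0]
contact_force: [-6.1, -0.3, 19.6]
width: 0.0397
gripper_force: 38.5
```

```bash
python3 st.py
```

```text
t 19.0 pos [630.  114.1  59.9] jaw yaw 2.1 q [ 0.07  0.51  1.61 -0.    1.02  0.03] F [-6.1 -0.3 19.6] M [-0.2   1.15 -0.01] w 39.7 g 38.5
```

drive_tool --rows '[[[0, 0, 0], [0, 0, 0.3], 6.5], [[0, 0, 0], [0, 0, 0], 6.5], [[0, 0, 0], [0, 0, 0], 6.5], [[0, 0, 0], [0, 0, 4], 6.5], [[0, 0, 0], [0, 0, 4], 6.5], [[0, 0, 0.066], [-4.7, 2.7, 0], 6.5], [[0, 0, 0.066], [-4.7, 2.7, 0], 6.5], [[0, 0, 0.066], [-4.7, 2.7, 0], 6.5]]'

```text
clock: 20.0
position: [0.4876, 0.1957, 0.1389]
ee_rot: [-0.0, 0.619, 0.786, -0.0]
contact_force: [0.0, 0.3, 0.7]
width: 0.065
gripper_force: 0.0
```

drive_tool --rows '[[[0, 0, 0.066], [-4.8, 2.6, 0], 6.5], [[0, 0, 0], [0, 0, -2], 6.5], [[0, 0, 0], [0, 0, -1], 6.5], [[0, 0, 0], [0, 0, 0], 6.5]]'

```text
clock: 20.5
position: [0.441, 0.2208, 0.1085]
ee_rot: [-0.0, 0.593, 0.805, -0.001]
contact_force: [0.1, -1.0, 0.1]
width: 0.0652
gripper_force: 0.0
```

```bash
python3 st.py; python3 - <<'E'
from h import *
t=grab("top","t6");s=grab("side","s6")
cv2.imwrite("pics/c6.png",np.hstack([cv2.resize(t[150:250,160:260],(400,400),interpolation=cv2.INTER_CUBIC),cv2.resize(s[130:230,190:330],(400,400),interpolation=cv2.INTER_CUBIC)]))
print([rect("top",c,.042) for c in blobs(t,(0,0,150),(180,70,255),60,900,(150,150,420,285))])
print([rect("side",c,.042) for c in blobs(s,(0,0,190),(180,60,255),30,900,(190,160,290,340))])
E
```

```text
t 20.5 pos [441.  220.8 108.5] jaw yaw 17.2 q [ 0.32  0.27  1.88 -0.    0.99  0.02] F [ 0.1 -1.   0.1] M [-0.06 -0.04 -0.04] w 65.2 g 0.0
[(446, 211, 18.9, 31.0, 40.0), (421, 257, 10.2, 24.3, 107.8), (447, -340, 177.5, 17.6, 75.4), (418, -32, 0.0, 17.6, 129.5), (519, 310, 3.0, 37.7, 109.8), (537, 291, 18.4, 24.3, 99.8), (626, 247, 92.2, 26.8, 36.0), (629, 120, 92.9, 45.6, 64.7), (631, 183, 91.6, 45.4, 56.7), (629, 250, 94.0, 45.4, 57.5), (625, -114, 34.4, 53.1, 53.4), (636, -225, 72.6, 58.2, 84.2), (610, -31, 0.0, 18.2, 173.5)]
[(310, -151, 74.4, 15.5, 28.6), (324, -88, 76.9, 34.9, 39.6), (439, 214, 107.8, 40.5, 47.7), (626, 153, 69.6, 20.8, 60.1), (461, 323, 168.9, 32.5, 46.6)]
```

View pics/c6.png

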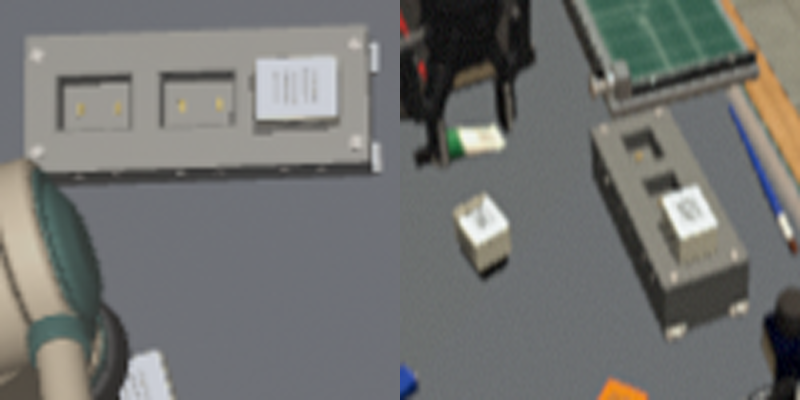

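Module B sits in the end socket, at (295,88) in the crop. Module A is below the gripper. I'll check by picture difference that A hasn't been moved, and check B's seating.

```bash
python3 - <<'E'
from h import *
a=cv2.imread("pics/side0.png");b=cv2.imread("pics/s6.png");t=cv2.imread("pics/t6.png")
for im in(a,b): print([(cv2.boundingRect(c),rect("side",c,.042)) for c in blobs(im,(0,0,170),(180,60,255),30,900,(190,165,240,210))])
ct=blobs(t,(0,0,190),(180,60,255),40,900,(215,155,250,190)); cs=blobs(b,(0,0,190),(180,60,255),40,900,(270,165,310,200))
print([(cv2.boundingRect(c),rect("top",c,.071)) for c in ct],[(cv2.boundingRect(c),rect("side",c,.071)) for c in cs])
for c in ct:
  for d in cs:
    m=cv2.minAreaRect(c)[0]
    M=cv2.moments(c);N=cv2.moments(d); print(two((M['m10']/M['m00'],M['m01']/M['m00']),(N['m10']/N['m00'],N['m01']/N['m00'])))
E
```

```text
[((209, 178, 19, 14), (438, 216, 106.3, 40.7, 54.8))]
[((210, 179, 18, 13), (439, 214, 105.7, 40.6, 50.3))]
[((224, 164, 20, 16), (631, 117, 91.5, 38.5, 47.8))] [((282, 177, 19, 13), (627, 112, 92.2, 40.0, 54.2))]
(array([0.63124814, 0.1183671 , 0.06543173]), np.float64(0.0025423506309948433))
```

drive_tool --rows '[[[0, 0, 0], [0, 0, -3], 6.5], [[0, 0, 0], [0, 0, -3], 6.5], [[0, 0, 0], [0, 0, -1.9], 6.5], [[0, 0, 0], [0, 0, 0], 6.5], [[0, 0, 0], [0, 0, 0], 3], [[0, 0, 0], [0, 0, 0], 3], [[0, 0, 0], [0, 0, 0], 3], [[0, 0, 0], [0, 0, 0], 3]]'

```text
clock: 21.6
position: [0.4421, 0.2214, 0.0315]
ee_rot: [0.001, 0.593, 0.805, 0.001]
contact_force: [0.7, -0.2, 6.4]
width: 0.0394
gripper_force: 37.0
```

```bash
python3 st.py
```

```text
t 21.6 pos [442.1 221.4  31.5] jaw yaw 17.3 q [ 0.32  0.37  1.97 -0.    0.79  0.02] F [ 0.7 -0.2  6.4] M [-0.12 -0.   -0.01] w 39.4 g 37.0
```

drive_tool --rows '[[[0, 0, 0], [0, 0, 3], 3], [[0, 0, 0], [0, 0, 4], 3], [[0, 0, 0], [0, 0, 4.5], 3], [[0, 0, -0.066], [4.65, -0.98, 0], 3], [[0, 0, -0.066], [4.65, -0.98, 0], 3], [[0, 0, -0.066], [4.65, -0.98, 0], 3], [[0, 0, -0.067], [4.65, -0.98, 0], 3], [[0, 0, 0], [0, 0, 0], 3]]'

```text
clock: 22.6
position: [0.6303, 0.1808, 0.1445]
ee_rot: [0.001, 0.695, 0.719, 0.001]
contact_force: [-1.4, 0.0, -1.6]
width: 0.0394
gripper_force: 36.1
```

drive_tool --rows '[[[0, 0, 0], [0, 0, -3], 3], [[0, 0, 0], [0, 0, -2], 3], [[0, 0, 0], [0, 0, -1], 3], [[0, 0, 0], [0, 0, 0], 3], [[0, 0, 0], [0, 0, 0], 3]]'

```text
clock: 23.22
position: [0.6274, 0.1822, 0.0863]
ee_rot: [0.0, 0.694, 0.72, 0.001]
contact_force: [-0.1, 0.4, -1.0]
width: 0.0394
gripper_force: 36.2
```

```bash
python3 st.py
```

```text
t 23.23 pos [627.4 182.2  86.3] jaw yaw 2.1 q [0.18 0.5  1.55 0.   1.09 0.14] F [-0.1  0.4 -1. ] M [0.02 0.02 0.01] w 39.4 g 36.2
```

drive_tool --rows '[[[0, 0, 0], [0.07, 0, -0.6], 3], [[0, 0, 0], [0, 0, -0.4], 3], [[0, 0, 0], [0, 0, -0.4], 3], [[0, 0, 0], [0, 0, -0.1], 3], [[0, 0, 0], [0, 0, 0], 3]]'

```text
clock: 23.85
position: [0.6277, 0.1819, 0.0702]
ee_rot: [-0.0, 0.694, 0.72, -0.0]
contact_force: [-0.9, -0.8, -1.3]
width: 0.0389
gripper_force: 36.2
```

```bash
python3 st.py
```

```text
t 23.85 pos [627.7 181.9  70.2] jaw yaw 2.1 q [ 0.18  0.52  1.56 -0.    1.06  0.14] F [-0.9 -0.8 -1.3] M [-0.04 -0.01 -0.01] w 38.9 g 36.2
```

Entered freely. The seat is expected at TCP 60.5 mm.

drive_tool --rows '[[[0, 0, 0], [0, 0, -0.3], 3], [[0, 0, 0], [0, 0, -0.3], 3], [[0, 0, 0], [0, 0, -0.2], 3], [[0, 0, 0], [0, 0, 0], 3]]'

```text
clock: 24.35
position: [0.6275, 0.1819, 0.0621]
ee_rot: [-0.0, 0.694, 0.72, -0.0]
contact_force: [-0.2, -0.3, -1.4]
width: 0.0389
gripper_force: 36.2
```

drive_tool --rows '[[[0, 0, 0], [0, 0, -0.2], 3], [[0, 0, 0], [0, 0, -0.2], 3], [[0, 0, 0], [0, 0, -0.1], 3], [[0, 0, 0], [0, 0, 0], 3]]'

```text
clock: 24.85
position: [0.628, 0.1819, 0.0605]
ee_rot: [0.001, 0.694, 0.72, 0.001]
contact_force: [-4.5, -1.0, 13.1]
width: 0.0396
gripper_force: 38.0
```

```bash
python3 st.py
```

```text
t 24.85 pos [628.  181.9  60.5] jaw yaw 2.1 q [ 0.18  0.53  1.58 -0.    1.03  0.14] F [-4.5 -1.  13.1] M [-0.16  0.78 -0.03] w 39.6 g 38.0
```

drive_tool --rows '[[[0, 0, 0], [0, 0, 0.3], 6.5], [[0, 0, 0], [0, 0, 0], 6.5], [[0, 0, 0], [0, 0, 0], 6.5], [[0, 0, 0], [0, 0, 4], 6.5], [[0, 0, 0], [0, 0, 5], 6.5], [[0, 0, -0.165], [-4, 0, 2], 4.5], [[0, 0, -0.165], [-4, 0, 0], 4.5], [[0, 0, -0.165], [-4, 0, 0], 4.5]]'

```text
clock: 25.85
position: [0.5066, 0.1819, 0.1703]
ee_rot: [0.0, 0.851, 0.525, 0.0]
contact_force: [0.0, 0.2, 0.2]
width: 0.0446
gripper_force: 0.0
```

drive_tool --rows '[[[0, 0, -0.165], [-4, 0, 0], 4.5], [[0, 0, -0.165], [-4, 0, 0], 4.5], [[0, 0, -0.165], [0, 0, 0], 4.5], [[0, 0, -0.165], [0, 0, 0], 4.5], [[0, 0, -0.165], [0, 0, 0], 4.5], [[0, 0, -0.165], [0, 0, 0], 4.5]]'

```text
clock: 26.6
position: [0.4276, 0.1819, 0.1701]
ee_rot: [0.0, 0.998, 0.058, -0.0]
contact_force: [1.9, 0.1, 0.3]
width: 0.0448
gripper_force: 0.0
```

```bash
python3 st.py; python3 - <<'E'
from h import *
t=grab("top","t7");s=grab("side","s7")
cv2.imwrite("pics/c7.png",np.hstack([cv2.resize(t[155:205,300:350],(400,400),interpolation=cv2.INTER_CUBIC),cv2.resize(t[150:200,205:255],(400,400),interpolation=cv2.INTER_CUBIC)]))
E
```

```text
t 26.6 pos [427.6 181.9 170.1] jaw yaw -83.3 q [ 0.25  0.17  1.84 -0.    1.13  1.71] F [1.9 0.1 0.3] M [ 0.03 -0.   -0.05] w 44.8 g 0.0
```

View pics/c7.png

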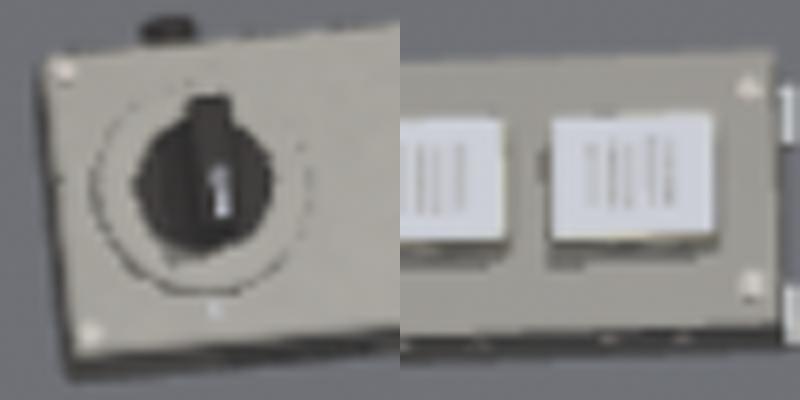

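View pics/s7.png

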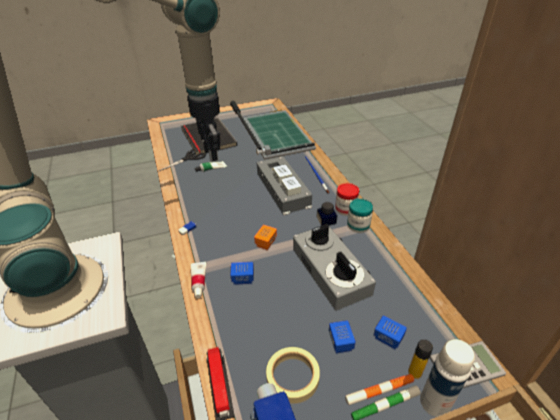

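Both modules are seated and there is no third one on the counter. The dimmer pointer is at the bottom dot, at about (220,200) in the crop. I'll re-grip the dimmer to confirm the stop.

drive_tool --rows '[[[0, 0, 0], [2.69, -4.24, 0], 4.5], [[0, 0, 0], [2.69, -4.24, 0], 4.5], [[0, 0, 0], [2.69, -4.24, 0], 4.5], [[0, 0, 0], [2.69, -4.24, 0], 4.5], [[0, 0, 0], [2.69, -4.24, 0], 4.5], [[0, 0, 0], [2.69, -4.24, 0], 4.5], [[0, 0, 0], [2.65, -4.2, 0], 4.5], [[0, 0, 0], [0, 0, -2], 4.5]]'

```text
clock: 27.7
position: [0.619, -0.1186, 0.1509]
ee_rot: [0.002, 0.998, 0.061, 0.002]
contact_force: [-1.0, 0.9, -0.2]
width: 0.0448
gripper_force: 0.0
```

drive_tool --rows '[[[0, 0, 0], [0, 0, -3], 4.5], [[0, 0, 0], [0, 0, -2], 4.5], [[0, 0, 0], [0, 0, -1.2], 4.5], [[0, 0, 0], [0, 0, 0], 4.5], [[0, 0, 0], [0, 0, 0], 1], [[0, 0, 0], [0, 0, 0], 1], [[0, 0, 0], [0, 0, 0], 1], [[0, 0, 0], [0, 0, 0], 1]]'

```text
clock: 28.7
position: [0.6164, -0.1151, 0.0896]
ee_rot: [0.001, 0.998, 0.061, 0.001]
contact_force: [-0.3, -1.9, 4.6]
width: 0.0133
gripper_force: 36.2
```

```bash
python3 st.py
```

```text
t 28.7 pos [ 616.4 -115.1   89.6] jaw yaw -83.1 q [-0.3   0.47  1.61 -0.    1.06  1.15] F [-0.3 -1.9  4.6] M [-0.33  0.04 -0.42] w 13.3 g 36.2
```

drive_tool --rows '[[[0, 0, 0.04], [0, 0, 0], 1], [[0, 0, 0.03], [0, 0, 0], 1], [[0, 0, 0], [0, 0, 0], 1]]'

```text
clock: 29.08
position: [0.6164, -0.1151, 0.0896]
ee_rot: [0.0, 0.996, 0.093, 0.001]
contact_force: [-0.7, -2.7, 5.5]
width: 0.0133
gripper_force: 65.3
```

```bash
python3 st.py
```

```text
t 29.07 pos [ 616.4 -115.1   89.6] jaw yaw -79.3 q [-0.3   0.47  1.61  0.    1.06  1.09] F [-0.7 -2.7  5.5] M [-0.43  0.13 -1.7 ] w 13.3 g 65.3
```

The stop resists at once, so the dimmer is at its minimum. Next: the isolator back on.

drive_tool --rows '[[[0, 0, -0.03], [0, 0, 0], 4.5], [[0, 0, 0], [0, 0, 0], 4.5], [[0, 0, 0], [0, 0, 0], 4.5], [[0, 0, 0], [0, 0, 4], 4.5], [[0, 0, 0.16], [0, 0, 3], 4.5], [[0, 0, 0.17], [0.4, -4, 0], 4.5], [[0, 0, 0.17], [0.4, -4, 0], 4.5], [[0, 0, 0.17], [0.4, -3, 0], 4.5]]'

```text
clock: 30.08
position: [0.6277, -0.2257, 0.1582]
ee_rot: [0.0, 0.914, 0.407, -0.0]
contact_force: [-0.7, 0.4, -0.2]
width: 0.0453
gripper_force: 0.0
```

drive_tool --rows '[[[0, 0, 0.17], [0, 0, 0], 4.5], [[0, 0, 0.17], [0, 0, 0], 4.5], [[0, 0, 0.17], [0, 0, 0], 4.5], [[0, 0, 0.17], [0, 0, 0], 4.5], [[0, 0, 0.12], [0, 0, 0], 4.5], [[0, 0, 0], [0, 0, 0], 4.5]]'

```text
clock: 30.82
position: [0.6276, -0.2242, 0.158]
ee_rot: [-0.0, 0.686, 0.728, -0.0]
contact_force: [0.1, -0.3, 0.0]
width: 0.045
gripper_force: 0.0
```

```bash
python3 st.py
```

```text
t 30.82 pos [ 627.6 -224.2  158. ] jaw yaw 3.4 q [-0.45  0.46  1.42  0.    1.25 -0.51] F [ 0.1 -0.3  0. ] M [-0.01 -0.02 -0.03] w 45.0 g 0.0
```

drive_tool --rows '[[[0, 0, 0.04], [0, -0.1, -3], 4.5], [[0, 0, 0], [0, 0, -3], 4.5], [[0, 0, 0], [0, 0, -1.7], 4.5], [[0, 0, 0], [0, 0, 0], 4.5], [[0, 0, 0], [0, 0, 0], 1], [[0, 0, 0], [0, 0, 0], 1], [[0, 0, 0], [0, 0, 0], 1], [[0, 0, 0], [0, 0, 0], 1]]' --force 60

```text
clock: 31.82
position: [0.6278, -0.226, 0.083]
ee_rot: [0.001, 0.671, 0.742, -0.0]
contact_force: [-2.9, 0.6, 6.0]
width: 0.0129
gripper_force: 60.6
```

```bash
python3 st.py
```

```text
t 31.82 pos [ 627.8 -226.    83. ] jaw yaw 5.8 q [-0.45  0.52  1.52 -0.    1.1  -0.55] F [-2.9  0.6  6. ] M [-0.09  0.4  -0.09] w 12.9 g 60.6
```

drive_tool --rows '[[[0, 0, -0.17], [0, 0, 0], 1], [[0, 0, -0.17], [0, 0, 0], 1], [[0, 0, -0.17], [0, 0, 0], 1], [[0, 0, -0.17], [0, 0, 0], 1], [[0, 0, -0.17], [0, 0, 0], 1], [[0, 0, -0.17], [0, 0, 0], 1], [[0, 0, -0.17], [0, 0, 0], 1], [[0, 0, -0.17], [0, 0, 0], 1]]'

```text
clock: 32.83
position: [0.6294, -0.2271, 0.083]
ee_rot: [0.002, 0.988, 0.153, 0.002]
contact_force: [0.7, -2.6, 2.8]
width: 0.0125
gripper_force: 60.2
```

drive_tool --rows '[[[0, 0, -0.12], [0, 0, 0], 1], [[0, 0, -0.08], [0, 0, 0], 1], [[0, 0, -0.05], [0, 0, 0], 1], [[0, 0, 0], [0, 0, 0], 1]]'

```text
clock: 33.33
position: [0.6294, -0.2274, 0.083]
ee_rot: [0.003, 0.999, 0.033, 0.002]
contact_force: [0.9, -4.5, 5.0]
width: 0.0127
gripper_force: 65.3
```

```bash
python3 st.py
```

```text
t 33.33 pos [ 629.4 -227.4   83. ] jaw yaw -86.2 q [-0.45  0.53  1.52 -0.    1.09  1.06] F [ 0.9 -4.5  5. ] M [-0.72 -0.09  1.29] w 12.7 g 65.3
```

Stop reached (Mz +1.29). Next: release and lift away, then a last look.

drive_tool --rows '[[[0, 0, 0.03], [0, 0, 0], 4.5], [[0, 0, 0], [0, 0, 0], 4.5], [[0, 0, 0], [0, 0, 0], 4.5], [[0, 0, 0], [0, 0, 4], 4.5], [[0, 0, 0], [0, 0, 5], 4.5], [[0, 0, 0], [-5, 0, 3], 4.5], [[0, 0, 0], [-6, 2, 0], 4.5], [[0, 0, 0], [-6, 2, 0], 4.5]]'

```text
clock: 34.33
position: [0.4573, -0.1853, 0.2014]
ee_rot: [-0.0, 0.999, 0.046, 0.0]
contact_force: [0.5, 0.1, 0.5]
width: 0.0447
gripper_force: 0.0
```

drive_tool --rows '[[[0, 0, 0], [-5, 2, 0], 4.5], [[0, 0, 0], [0, 0, 0], 4.5], [[0, 0, 0], [0, 0, 0], 4.5]]'

```text
clock: 34.7
position: [0.4097, -0.1662, 0.2018]
ee_rot: [0.0, 0.999, 0.046, 0.001]
contact_force: [-0.4, -0.4, 0.5]
width: 0.0446
gripper_force: 0.0
```

```bash
python3 st.py; python3 - <<'E'
from h import *
t=grab("top","t8")
cv2.imwrite("pics/c8.png",cv2.resize(t[140:270,160:440],(800,371),interpolation=cv2.INTER_CUBIC))
E
```

```text
t 34.7 pos [ 409.7 -166.2  201.8] jaw yaw -84.8 q [-0.54  0.1   1.84  0.    1.2   0.94] F [-0.4 -0.4  0.5] M [-0.02 -0.02 -0.07] w 44.6 g 0.0
```

View pics/c8.png

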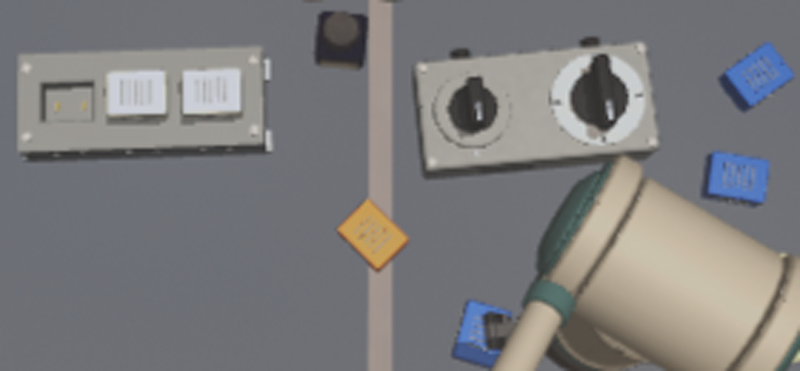

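The final view shows both modules seated in the rail at about (137,95) and (211,93), the dimmer at minimum, the isolator bar across the case (on), and the gripper clear of everything.

```bash
python3 -c "
from rig import job; print(job.sign_off())"
```

```text
the job is handed in; nothing more can be done
None
```

The job is handed in: isolator turned off, dimmer turned to its minimum stop, both loose modules (only two were present) plugged fully home, and the isolator turned back on, in about 35 s of the 210 s allowed.

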